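Shut the incubator lid left ajar and clear its alarm

ROBOT

A 7-joint arm with a two-finger parallel gripper is mounted at the origin on the work surface. World frame = base frame: x ahead of the robot, y to its left, z up, the work surface at z = 0. Lengths are in m, angles in rad, forces in N, time in s.
With the tool pointing down it reaches from about 0.425 to 0.875 m from the base axis. Payload 8.4 kg.
Tool frame: the origin (TCP) lies midway between the tips of the shut fingers; the grasp point (between the pads) lies 19 mm behind it; z points along the fingers, y is the line along which they close (so a half turn about z gives the same grasp; the last joint's range is limited). The gripper opens to 85 mm and grips with 20 to 120 N. Pads are 22 mm wide; open, the fingers measure 114 mm over their backs; the gripper's body (76 mm by 85 mm) begins 54 mm behind the grasp point. The pads swing forward as they close: fully open they stand 13 mm farther back than shut.
Start: joints at [-1.426, 0.333, 0.04, 1.465, -0.013, 1.343, -0.059], TCP at [0.157, 0.631, 0.231] pointing down, gripper open.
Joint ranges: [-2.58, 2.58], [-0.38, 2.09], [-1.3, 1.39], [0.25, 2.4], [-1.5, 4.64], [0.08, 2.09], [-2.65, 2.65]. Speed limits (rad/s): [2.22, 2.22, 2.79, 2.79, 3.14, 3.14, 3.14].

INTERFACE

Orientations are given as a unit quaternion [w, x, y, z].
In Python, from cell import ctrl, optics, finder gives the robot as it stands. The module is installed in compiled form; this text tells all that it offers.
- The arm moves only by the tool jog_arm, never from a script. Its argument "commands" is one flat list of numbers, 7 for each row, row after row: the turn, a rotation vector about the tool's x, y, z in units of 0.5 rad (1.0 is 0.5 rad), then the shift along the tool's x, y, z in units of 300 mm (1.0 is 300 mm), then the opening, from 0 (shut) to 1 (fully open). In form: [rx, ry, rz, x, y, z, jaw, rx, ry, rz, x, y, z, jaw, ...]. A call has 1 to 12 rows; each row is the pose to reach, as a shift and turn from the pose commanded when the call began, along the tool's axes at that moment; what a row does not reach only later rows make up. A row lasts 1/12 s, in which the tool goes at most 41.7 mm and 7.16 degrees, less where a joint would pass 70% of its speed; a pose out of reach is approached as far as the arm can. A call with a number of a shift or a turn outside -1 to 1 is refused whole. A call with a gripper value outside its range is refused whole. The fingers move at their own pace and stop on an object; "newtons" is the grip in N (left out, the last holds). Time passes only in rows, so rows that repeat a pose let the fingers close. It gives the time, the measured TCP pose, the force, the opening and the grip force at its end, in the units of the state.
- ctrl.read_state(): the state, without advancing time (a new reading comes with each control period).
- optics.read_camera(name): name is "scene" or "side" or "wrist"; returns a dict with "color" (384x512x3 uint8, red, green, blue), "mtx" (3x3 intrinsics, pixels), "R" (3x3) and "t" (3): a world point X has camera coordinates R X + t. Camera axes: x right, y down, z forward; pixel columns grow to the right and rows downward; lengths in m; the calibration is good to about 2 mm. A picture is of the moment at which its call begins. There is no depth.
- ctrl.job_done(): hands the job in; it is judged then, once.
Trained networks look in the newest picture that a camera, given by its name, has taken for a name from the list of things; names that differ only in an ending like _2 or _b are one class to them, and where a whole thing is asked for, a point or a joint stands for the part that bears it (a point fixed in the world has none). Each returns a list of dicts, best first, with "confidence" (0 to 1); they miss things now and then, are a little off and sometimes report something else, mostly with a low value. They report only what shows in the picture. A call takes as long as a camera call.
- finder.find_in(camera, thing): "centre" ([column, row] in pixels, amid what is visible of it).
- finder.masks_of(camera, thing): "pixels" (384x512 bool, what is visible of it) and "centre" ([column, row] in pixels, amid what is visible of it).
- finder.spot_point(camera, thing): "centre" ([column, row] in pixels: a listed point, or the origin of a listed thing).
The state is a dict: "t": time; "q": joint angles; "qvel": joint speeds; "tau": joint torques, N m; "ee_pos": TCP position; "tool_rot": TCP orientation; "force": force on the tool from outside, world axes, zero at the start; "wrist_torque": the same for the moment, N m; "finger_gap": finger opening in m; "grip_force": force on a finger pad.
Only numpy, scipy, OpenCV 4.12 (cv2) and the standard library are available. Lean on these libraries where they do the work, as an engineer would, in place of code of your own. Each camera call takes 0.05 s, during which the arm holds its last target. There are 200 camera calls.

TASK

One of the four chambers of the bench-top dish incubator has been left with its lid ajar. Using only the fingertips, gently push that lid down until it is fully shut, then press the round alarm key on the deck in front of that same chamber all the way down, let it come up again and withdraw. Do not lift the lid or touch its inner face, and do not touch the other three chambers or disturb the culture dish, the bottle and the tube rack.

Things in the scene. Friction and masses are not known exactly. Their poses are not given: they have to be found in the camera images.
- chamber_a: the chamber whose lid stands ajar (with its lid, key and section of the deck); origin under the middle of its 113 x 270 mm section of the deck, x to the back, away from the key; its deck is 37 mm above the origin.
- hinge_a (a point): middle of the hinge line of the chamber whose lid stands ajar; fixed. Its x axis points level towards the back of the incubator (away from the keys), y along the hinge line, z up. With the lid shut, the lid's underside is level with this point and its top is 22 mm above it. The key of this chamber is centred 195 mm in front of it (along -x). The top of the incubator's deck is 4 mm below it.
- lid_spot_a (a point): point on the top (outer) face of the ajar lid, on its middle line, 18 mm behind its front edge and 122 mm in front of the hinge line, 22 mm above the plane of the lid's underside; it moves with the lid, z square to its top face. The cover is spring-mounted to seat softly: with the lid shut it gives under more than about 6 N, up to 4 mm at 16 N, and comes back.
- lid_a (a joint): opening angle of the ajar lid in rad: 0 fully shut, grows as the front edge rises; starts between 0.45 and 0.85. The lid is a flat slab 107 mm wide, 134 mm front to back and 22 mm thick, its 12 mm aluminium cover sprung on a black frame, with a 12 mm black finger tab on its front edge, hinged at its back edge; it stays at any angle, and a push of about 2 N near the front edge closes it. The glass on its under face is not to be touched.
- key_a_top (a point): centre of the top of the round white alarm key (26 mm diameter, in a 42 mm dark steel collar) on the deck in front of the ajar chamber; z up. The key's top stands 14 mm above the deck and 10 mm above its collar, and is 12 mm lower than the top of the shut lid. Moves down with the key.
- key_a (a joint): travel of that alarm key in m, downwards: 0 released, 0.007 fully down; the spring takes about 1.5 N to start and 6 N fully down, and returns the key.
- chamber_b: another chamber of the incubator, shut, with its own lid and key, all like those of the ajar chamber; origin under the middle of its 113 x 270 mm section of the deck, x to the back; its deck is 37 mm above the origin. The four chambers stand side by side, 115 mm from centre to centre, in any order.
- lid_b (a joint): opening angle of the lid of that other chamber, rad, 0 shut.
- key_b_top (a point): top centre of the key of that other chamber.
- chamber_c: another chamber of the incubator, shut, with its own lid and key, all like those of the ajar chamber; origin under the middle of its 113 x 270 mm section of the deck, x to the back; its deck is 37 mm above the origin. The four chambers stand side by side, 115 mm from centre to centre, in any order.
- lid_c (a joint): opening angle of the lid of that other chamber, rad, 0 shut.
- key_c_top (a point): top centre of the key of that other chamber.
- chamber_d: another chamber of the incubator, shut, with its own lid and key, all like those of the ajar chamber; origin under the middle of its 113 x 270 mm section of the deck, x to the back; its deck is 37 mm above the origin. The four chambers stand side by side, 115 mm from centre to centre, in any order.
- lid_d (a joint): opening angle of the lid of that other chamber, rad, 0 shut.
- key_d_top (a point): top centre of the key of that other chamber.
- dish_mid (a point): centre of a loose clear lidded culture dish, 61 mm diameter, 15 mm high, on the steel plate at the left end of the incubator's deck.
- bottle_mid (a point): centre (half-way up) of an amber bottle, 54 mm diameter, 105 mm high, on the bench at the right.
- rack_mid (a point): centre of a white tube rack, 80 x 170 mm, 112 mm high to the tops of its tubes, on the bench at the left (this point 50 mm above the bench).

How it is judged:
By the outcome, as a careful person would: the job done as asked, in the order asked, and still so for the second after the job is handed in, with the robot touching nothing.
It also fails if it takes over 35 s, if anything falls off the work surface, if the arm or the gripper's body presses on something with over 40 N, if the wrist force passes 120 N, or if a joint passes its speed limit or range.

## Working session

There is one attempt and no reset: what is moved stays moved. The work goes in short steps, Python scripts to look and compute and a tool call to move; the robot and the scene stay as the last step left them, time stands still between calls to the robot, and variables do not carry over. Pictures are saved under pics/ and viewed, at most 10 in all, crops included, and the job is handed in when it is done.

Besides the shell and the picture viewer there is one more tool, called after "Request:" by a JSON object that holds its "op" and its "data", one argument or row to a line. jog_arm: Moves the arm, as the interface text tells. Its arguments: {"type":"object","properties":{"commands":{"type":"array","items":{"type":"number","minimum":-1,"maximum":1}},"newtons":{"type":"number"}},"required":["commands"]}

```bash
mkdir -p pics; cat > h.py <<'E'
import numpy as np, cv2
from cell import ctrl, optics, finder
def tri(obs):
    A=[];b=[]
    for c,p in obs:
        P=c['mtx']@np.c_[c['R'],c['t']]
        for i in (0,1):
            r=P[i]-p[i]*P[2]; A.append(r[:3]); b.append(-r[3])
    x,res,_,_=np.linalg.lstsq(np.array(A),np.array(b),rcond=None); return x
def proj(c,X):
    v=c['mtx']@(c['R']@np.asarray(X)+c['t']); return v[:2]/v[2]
E
python3 - <<'E'
from h import *
s=ctrl.read_state(); print(s['t'],s['ee_pos'],s['tool_rot'],s['finger_gap'])
C={}
for n in ("scene","side","wrist"):
    C[n]=optics.read_camera(n); cv2.imwrite(f'pics/{n}0.png',C[n]['color'][:,:,::-1])
    print(n,-C[n]['R'].T@C[n]['t'])
    for th in ("hinge_a","lid_spot_a","key_a_top","key_b_top","chamber_a","dish_mid","bottle_mid","rack_mid"):
        print(th,[(np.round(d['centre'],1).tolist(),round(d['confidence'],2)) for d in finder.spot_point(n,th)][:5])
cv2.imwrite('pics/both0.png',cv2.resize(np.hstack([C['scene']['color'],C['side']['color']])[:,:,::-1],(800,300)))
E
```

```text
0.0 [0.15684108 0.63030685 0.23038502] [-3.43009291e-05  1.21633210e-01  9.92574765e-01 -8.35374879e-04] 0.08575641951340544
scene [1.15095768 0.67051349 1.10166293]
hinge_a [([195.8, 181.2], 0.7)]
lid_spot_a [([206.0, 147.2], 0.68)]
key_a_top [([232.1, 148.3], 0.41)]
key_b_top [([253.7, 163.7], 0.6)]
chamber_a [([257.9, 206.1], 0.92), ([235.0, 188.6], 0.76), ([284.5, 220.0], 0.75), ([213.2, 175.1], 0.58)]
dish_mid [([311.0, 230.5], 0.7)]
bottle_mid [([203.6, 126.7], 0.68)]
rack_mid [([388.7, 283.7], 0.58)]
side [ 0.18019283 -0.73152817  1.18527696]
hinge_a [([318.4, 206.9], 0.76)]
lid_spot_a [([215.3, 142.5], 0.7), ([302.3, 197.4], 0.69), ([229.4, 191.1], 0.31), ([300.6, 331.1], 0.24)]
key_a_top [([272.5, 237.0], 0.36)]
key_b_top [([217.8, 146.4], 0.21)]
chamber_a [([234.8, 168.2], 0.92), ([291.7, 230.5], 0.91), ([272.2, 204.2], 0.8), ([257.4, 187.3], 0.64)]
dish_mid [([271.3, 235.4], 0.57), ([217.5, 144.0], 0.54)]
bottle_mid [([297.5, 330.3], 0.84)]
rack_mid [([165.8, 136.1], 0.97)]
wrist [0.08907203 0.64666836 0.37463079]
hinge_a []
lid_spot_a []
key_a_top []
key_b_top []
chamber_a []
dish_mid []
bottle_mid []
rack_mid []
```

```bash
python3 - <<'E'
import cv2
a=cv2.imread('pics/scene0.png')[80:330,150:450]; cv2.imwrite('pics/sc.png',cv2.resize(a,None,fx=2.4,fy=2.4,interpolation=2))
a=cv2.imread('pics/side0.png')[100:360,140:380]; cv2.imwrite('pics/sd.png',cv2.resize(a,None,fx=2.3,fy=2.3,interpolation=2))
E
```

```text
(no output)
```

View pics/sc.png

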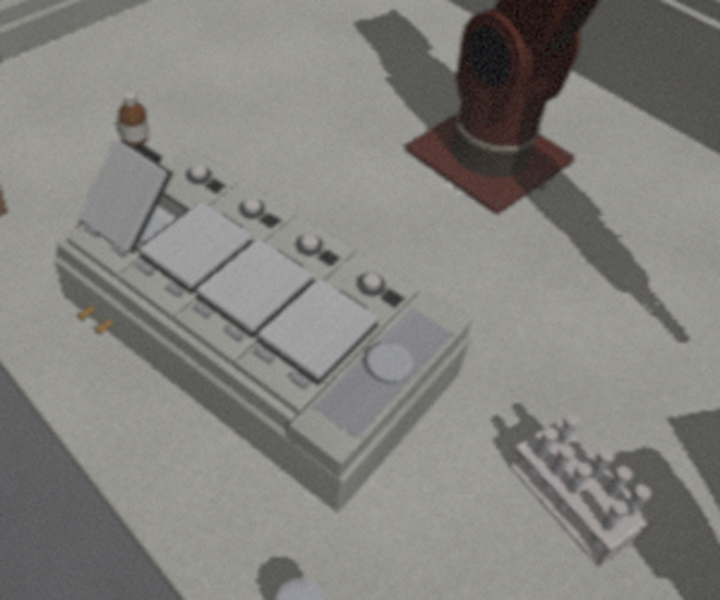

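View pics/sd.png

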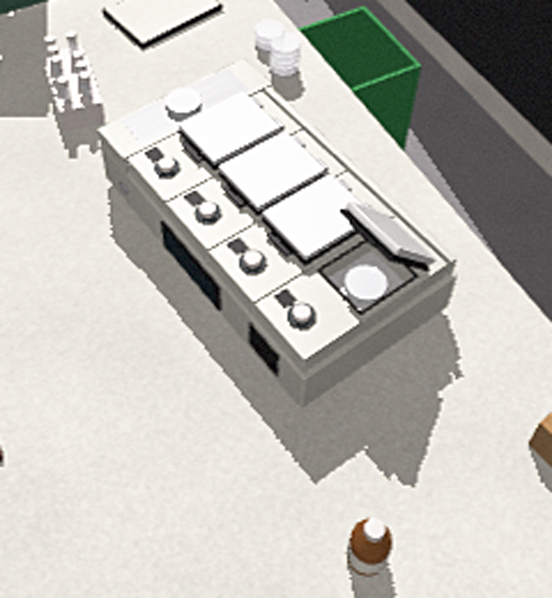

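The ajar chamber is the rightmost one. Its lid is at about (200,158) in scene and (308,200) in side, and its key is at about (232,151) in scene and (271,236) in side. The hinge and lid-spot detections agree with this. I'll triangulate next.

```bash
python3 - <<'E'
from h import *
from scipy.optimize import least_squares
S=optics.read_camera("scene");D=optics.read_camera("side")
def t(n,a,b):
    x=tri([(S,a),(D,b)]); print(n,x.round(4),(proj(S,x)-a).round(1),(proj(D,x)-b).round(1)); return x
z=lambda p:(150+p[0]/2.4,80+p[1]/2.4); w=lambda p:(140+p[0]/2.3,100+p[1]/2.3)
ks=[((198,171),(301,311)),((251,205),(253,257)),((309,241),(207,208)),((371,281),(167,161))]
K=[t('key',z(a),w(b)) for a,b in ks]
h=t('hinge',(195.8,181.2),(318.4,206.9)); l=t('spot',(206,147.2),(302.3,197.4))
oc=[((235,188.6),(257.4,187.3)),((257.9,206.1),(234.8,168.2)),((213.2,175.1),(272.2,204.2))]
d=t('dish',(311,230.5),(217.5,144)); b=t('bottle',(203.6,126.7),(297.5,330.3)); t('rack',(388.7,283.7),(165.8,136.1))
for a in [(213.2,175.1),(235,188.6),(257.9,206.1),(284.5,220.0)]:
  for c in [(234.8,168.2),(291.7,230.5),(272.2,204.2),(257.4,187.3)]:
    x=tri([(S,a),(D,c)]); e=np.abs(proj(S,x)-a).max()
    if e<3: print('ch',x.round(3),e)
# model fit: yaw, key a pos, lid angle
obs=[]
for i,(a,c) in enumerate(ks): obs+=[(S,z(a),('k',i)),(D,w(c),('k',i))]
obs+=[(S,(195.8,181.2),('h',0)),(D,(318.4,206.9),('h',0)),(S,(206,147.2),('l',0)),(D,(302.3,197.4),('l',0))]
def pts(p,k,i):
    x=np.array([np.cos(p[3]),np.sin(p[3]),0]);y=np.array([-x[1],x[0],0]);H=p[:3]
    if k=='h':return H
    if k=='k':return H-.195*x+115e-3*i*y+np.array([0,0,.010])
    th=p[4];f=-x*np.cos(th)+np.array([0,0,np.sin(th)]);n=x*np.sin(th)+np.array([0,0,np.cos(th)])
    return H+.122*f+.022*n
def res(p): return np.concatenate([proj(c,pts(p,*k))-px for c,px,k in obs])
v=K[3]-K[0];yaw=np.arctan2(-v[0],v[1])
r=least_squares(res,[*h,yaw,.6],loss='soft_l1');p=r.x
print('fit',p.round(4));print(res(p).reshape(-1,2).round(1).tolist())
print('key',pts(p,'k',0),'spot',pts(p,'l',0))
np.save('p.npy',p)
E
```

```text
key [ 0.5509 -0.177   0.1507] [-0.2  0. ] [-0.2 -0. ]
key [ 0.5347 -0.0637  0.1506] [-0.3  0. ] [-0.3 -0. ]
key [0.516  0.0498 0.1506] [-0.2  0. ] [-0.1 -0. ]
key [0.5011 0.1649 0.1522] [-0.2  0. ] [-0.2 -0.1]
hinge [ 0.7489 -0.146   0.1426] [-2.1 -0.1] [-2. -0.]
spot [ 0.672  -0.1582  0.2534] [ 0.7 -0. ] [0.7 0. ]
dish [0.5778 0.2784 0.1506] [ 1.4 -0.3] [1.1 0.3]
bottle [ 0.4941 -0.456   0.0681] [ 1.7 -0. ] [2.4 0.1]
rack [0.4491 0.5369 0.0294] [ 4.6 -1.7] [3.  1.2]
ch [ 0.649 -0.165  0.092] 1.344389468513981
ch [ 0.637 -0.046  0.109] 0.7845350149090962
ch [0.626 0.059 0.099] 1.4775421143712606
ch [0.595 0.171 0.108] 0.25314694990026965
fit [ 0.7447 -0.1466  0.1422  0.153   0.7993]
[[-0.3, -0.1], [0.0, -0.6], [-0.0, -0.1], [-0.5, -0.5], [-0.1, 0.1], [-0.0, -0.6], [0.1, -0.2], [-0.6, 0.1], [-1.2, -0.6], [-2.9, 0.6], [0.1, 2.5], [1.4, 1.0]]
key [ 0.55202641 -0.17630484  0.15217372] spot [ 0.67627104 -0.15714493  0.24497135]
```

Request:
{"op": "jog_arm", "data": {
  "commands": [0,0,-0.2,-0.1,-0.08,-0.1,0,0,0,-0.4,-0.22,-0.17,-0.2,0,0,0,-0.6,-0.35,-0.27,-0.3,0,0,0,-0.8,-0.45,-0.35,-0.4,0,0,0,-0.8,-0.55,-0.42,-0.4,0,0,0,-0.8,-0.65,-0.5,-0.4,0,0,0,-0.8,-0.75,-0.57,-0.4,0,0,0,-0.8,-0.85,-0.65,-0.4,0]
}}

```text
t: 2.12
ee_pos: [0.3456, 0.3947, 0.3519]
tool_rot: [0.001, -0.078, 0.997, 0.001]
force: [1.6, 0.4, 0.9]
finger_gap: -0.0001
grip_force: 0.0
```

```bash
cat >> h.py <<'E'
from scipy.spatial.transform import Rotation as Rn
def rot(s): q=np.array(s['tool_rot']); return Rn.from_quat(q[[1,2,3,0]])
def rel(target,yaw=None,base=None):
    s=ctrl.read_state(); R=rot(s); p=np.array(s['ee_pos'] if base is None else base)
    d=R.inv().apply(np.asarray(target)-p)/.3
    r=np.zeros(3)
    if yaw is not None:
        c,sn=np.cos(yaw),np.sin(yaw)
        G=Rn.from_matrix(np.array([[-c,-sn,0],[-sn,c,0],[0,0,-1]]).T.T@np.eye(3)) if False else Rn.from_matrix(np.column_stack([[-c,-sn,0],[-sn,c,0],[0,0,-1]]))
        r=(R.inv()*G).as_rotvec()/.5
    return np.r_[r,d].round(3).tolist()
E
python3 - <<'E'
from h import *
s=ctrl.read_state(); print(s['t'],s['ee_pos'],s['tool_rot'],s['force'],s['finger_gap'])
p=np.load('p.npy')
print(rel([.52,.12,.38],p[3])); print(rel([.68,-.156,.36],p[3]))
E
```

```text
2.1167 [0.34556903 0.39471716 0.35188983] [ 5.40893410e-04 -7.80795965e-02  9.96946645e-01  8.19042906e-04] [1.59940552 0.41701321 0.9482323 ] -0.00011154191911816982
[0.003, 0.002, 0.007, -0.432, -0.995, -0.095]
[0.003, 0.002, 0.007, -0.815, -1.987, -0.029]
```

Request:
{"op": "jog_arm", "data": {
  "commands": [0,0,0,-0.05,-0.12,-0.02,0,0,0,0,-0.11,-0.25,-0.04,0,0,0,0,-0.16,-0.37,-0.05,0,0,0,0,-0.22,-0.5,-0.06,0,0,0,0,-0.27,-0.62,-0.07,0,0,0,0,-0.33,-0.75,-0.08,0,0,0,0,-0.38,-0.87,-0.09,0,0,0,0,-0.43,-0.99,-0.1,0]
}}

```text
t: 2.78
ee_pos: [0.5188, 0.1207, 0.3813]
tool_rot: [0.0, -0.078, 0.997, 0.0]
force: [1.0, 0.7, 0.7]
finger_gap: 0.0002
grip_force: 0.0
```

```bash
python3 - <<'E'
from h import *
s=ctrl.read_state(); print(s['t'],s['ee_pos'])
p=np.load('p.npy'); print(rel([.66,-.159,.37],p[3]))
E
```

```text
2.7833 [0.51879509 0.12068952 0.38133884]
[0.001, 0.002, 0.006, -0.32, -0.994, 0.038]
```

Request:
{"op": "jog_arm", "data": {
  "commands": [0,0,0,-0.04,-0.12,0,0,0,0,0,-0.08,-0.25,0,0,0,0,0,-0.12,-0.37,0,0,0,0,0,-0.16,-0.5,0,0,0,0,0,-0.2,-0.62,0,0,0,0,0,-0.24,-0.75,0,0,0,0,0,-0.28,-0.87,0.02,0,0,0,0,-0.32,-0.99,0.03,0,0,0,0,-0.32,-0.99,0.03,0,0,0,0,-0.32,-0.99,0.03,0]
}}

```text
t: 3.62
ee_pos: [0.6589, -0.1586, 0.3704]
tool_rot: [-0.001, -0.076, 0.997, -0.001]
force: [-0.5, -0.1, 0.1]
finger_gap: 0.0
grip_force: 0.0
```

```bash
python3 - <<'E'
from h import *
s=ctrl.read_state(); print(s['t'],s['ee_pos'],s['force'])
p=np.load('p.npy')
c=optics.read_camera("wrist"); im=np.ascontiguousarray(c['color'][:,:,::-1])
for th in ("hinge_a","lid_spot_a","key_a_top","key_b_top"):
    print(th,[(np.round(d['centre'],1).tolist(),round(d['confidence'],2)) for d in finder.spot_point("wrist",th)][:5])
H=p[:3];x=np.array([np.cos(p[3]),np.sin(p[3]),0]);th=p[4];Z=np.array([0,0,1])
sp=H+.122*(-x*np.cos(th)+Z*np.sin(th))+.022*(x*np.sin(th)+Z*np.cos(th))
for n,X in (('h',H),('k',H-.195*x+.01*Z),('l',sp),('tcp',s['ee_pos'])):
    q=proj(c,X);print(n,q.round(1)); cv2.drawMarker(im,tuple(int(v) for v in q),(0,0,255))
np.savez('w1.npz',**{k:c[k] for k in ('mtx','R','t')})
cv2.imwrite('pics/w1.png',im)
E
```

```text
3.6167 [ 0.65891988 -0.15855839  0.37037609] [-0.51284864 -0.09177973  0.08020179]
hinge_a [([57.2, 6.9], 0.46)]
lid_spot_a [([249.4, 209.2], 0.97)]
key_a_top [([250.6, 74.1], 0.62)]
key_b_top [([348.1, 76.2], 0.95)]
h [253.9 229. ]
k [253.6  78.3]
l [253.5 204.3]
tcp [255.  244.8]
```

View pics/w1.png

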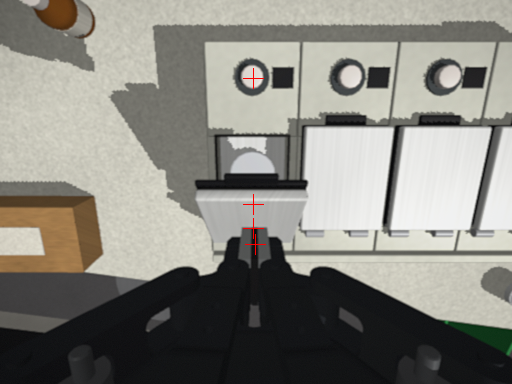

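The projected model lands on the key at (253,77) and is close to the lid spot at (253,205). The fit is good, so I'll descend to just above the lid.

Request:
{"op": "jog_arm", "data": {
  "commands": [0,0,0,-0.03,0,0.05,0,0,0,0,-0.07,0,0.12,0,0,0,0,-0.1,0,0.19,0,0,0,0,-0.1,0,0.25,0,0,0,0,-0.1,0,0.3,0,0,0,0,-0.1,0,0.34,0,0,0,0,-0.1,0,0.36,0,0,0,0,-0.1,0,0.36,0,0,0,0,-0.1,0,0.36,0]
}}

```text
t: 4.62
ee_pos: [0.6889, -0.1506, 0.2643]
tool_rot: [0.0, -0.078, 0.997, -0.0]
force: [-1.0, 0.5, 0.5]
finger_gap: -0.0
grip_force: 0.0
```

```bash
python3 - <<'E'
from h import *
s=ctrl.read_state(); print(s['t'],s['ee_pos'],s['force'])
p=np.load('p.npy');H=p[:3];x=np.array([np.cos(p[3]),np.sin(p[3]),0])
d=np.array(s['ee_pos'])-H;u0=-d@x;z0=d[2];print(u0,z0)
for th in np.linspace(.85,0,18):
    u=.122*np.cos(th)-.022*np.sin(th)-.008;z=.122*np.sin(th)+.022*np.cos(th)
    print(round(th,2),round((u-u0)/.3,3),round((z0-z)/.3,3))
E
```

```text
4.6167 [ 0.68887245 -0.15056493  0.26425515] [-0.96711     0.51021641  0.48199   ]
0.05582966790012349 0.12208142992764776
0.85 0.001 0.053
0.8 0.018 0.064
0.75 0.035 0.076
0.7 0.051 0.089
0.65 0.067 0.102
0.6 0.081 0.117
0.55 0.096 0.132
0.5 0.109 0.148
0.45 0.122 0.164
0.4 0.133 0.181
0.35 0.144 0.199
0.3 0.154 0.217
0.25 0.163 0.235
0.2 0.171 0.254
0.15 0.178 0.274
0.1 0.185 0.293
0.05 0.19 0.313
0.0 0.194 0.334
```

Request:
{"op": "jog_arm", "data": {
  "commands": [0,0,0,0,0,0.03,0,0,0,0,0,0.053,0,0,0,0,0.01,0,0.06,0,0,0,0,0.018,0,0.065,0,0,0,0,0.027,0,0.07,0,0,0,0,0.035,0,0.076,0,0,0,0,0.043,0,0.083,0,0,0,0,0.051,0,0.09,0,0,0,0,0.059,0,0.096,0,0,0,0,0.067,0,0.103,0,0,0,0,0.074,0,0.11,0,0,0,0,0.081,0,0.117,0]
}}

```text
schema error: expected a multiple of 7 numbers
```

```bash
python3 - <<'E'
from h import *
s=ctrl.read_state(); print(s['t'],s['ee_pos'],s['force'])
p=np.load('p.npy');H=p[:3];x=np.array([np.cos(p[3]),np.sin(p[3]),0])
d=np.array(s['ee_pos'])-H;print(-d@x,d[2])
c=optics.read_camera("side"); im=c['color'][140:270,220:380,::-1]
print([(d['centre'],d['confidence']) for d in finder.spot_point("side","lid_spot_a")][:2])
cv2.imwrite('pics/s2.png',cv2.resize(im,None,fx=4,fy=4,interpolation=2))
E
```

```text
4.6167 [ 0.68887245 -0.15056493  0.26425515] [-0.96711     0.51021641  0.48199   ]
0.05582966790012349 0.12208142992764776
[([303.0, 197.3], 0.72)]
```

View pics/s2.png

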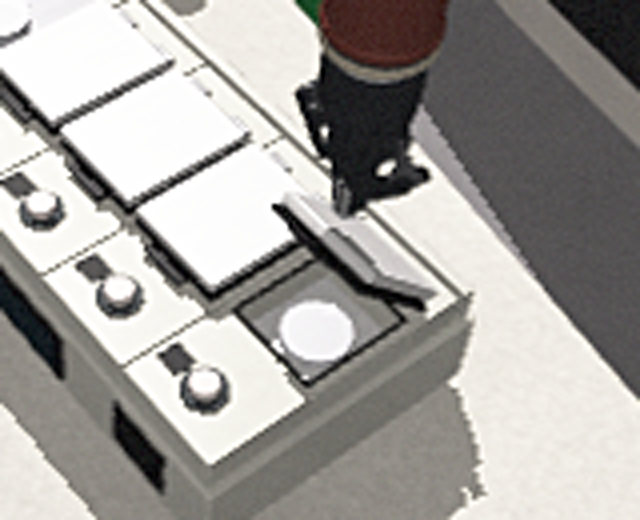

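The move was refused for a miscounted row, so nothing moved. The picture shows the fingertip behind and above the lid's outer face, not touching it, so I'll resend with the right count.

Request:
{"op": "jog_arm", "data": {
  "commands": [0,0,0,0,0,0.03,0,0,0,0,0,0,0.053,0,0,0,0,0.01,0,0.06,0,0,0,0,0.018,0,0.065,0,0,0,0,0.027,0,0.07,0,0,0,0,0.035,0,0.076,0,0,0,0,0.043,0,0.083,0,0,0,0,0.051,0,0.09,0,0,0,0,0.059,0,0.096,0,0,0,0,0.067,0,0.103,0,0,0,0,0.074,0,0.11,0,0,0,0,0.081,0,0.117,0]
}}

```text
t: 5.72
ee_pos: [0.6645, -0.1546, 0.2284]
tool_rot: [-0.0, -0.078, 0.997, 0.0]
force: [2.3, 1.4, 1.3]
finger_gap: 0.0001
grip_force: 1.0
```

```bash
python3 - <<'E'
from h import *
s=ctrl.read_state(); print(s['t'],s['ee_pos'],s['force'])
p=np.load('p.npy');H=p[:3];x=np.array([np.cos(p[3]),np.sin(p[3]),0])
d=np.array(s['ee_pos'])-H;print(-d@x,d[2])
c=optics.read_camera("side"); im=c['color'][140:270,220:380,::-1]
print([(d['centre'],d['confidence']) for d in finder.spot_point("side","lid_spot_a")][:2])
cv2.imwrite('pics/s3.png',cv2.resize(im,None,fx=4,fy=4,interpolation=2))
E
```

```text
5.7167 [ 0.66448208 -0.15455003  0.22844127] [2.2863946  1.36887296 1.26858164]
0.08054245924916824 0.08626754544548296
[([294.1, 202.0], 0.96)]
```

View pics/s3.png

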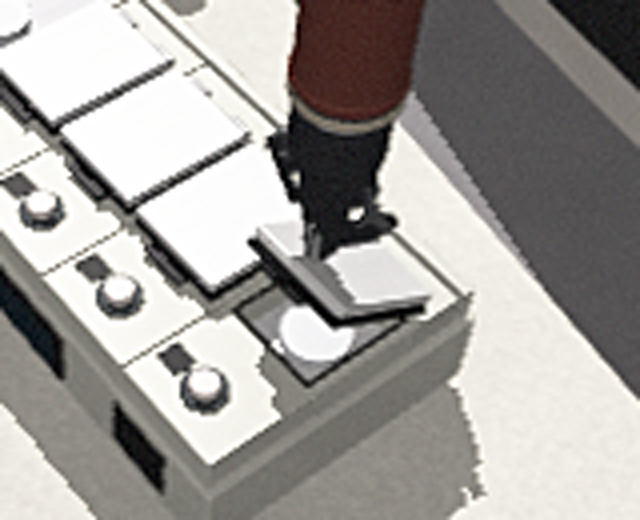

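The lid is closing under the fingertip, which is on its outer face around (310,240) in the crop. I'll continue along the arc.

Request:
{"op": "jog_arm", "data": {
  "commands": [0,0,0,0.015,0,0.015,0,0,0,0,0.028,0,0.031,0,0,0,0,0.041,0,0.047,0,0,0,0,0.052,0,0.064,0,0,0,0,0.063,0,0.082,0,0,0,0,0.073,0,0.1,0,0,0,0,0.082,0,0.118,0,0,0,0,0.09,0,0.137,0,0,0,0,0.097,0,0.157,0,0,0,0,0.1,0,0.167,0,0,0,0,0.104,0,0.177,0,0,0,0,0.104,0,0.177,0]
}}

```text
t: 6.82
ee_pos: [0.6333, -0.1595, 0.1748]
tool_rot: [-0.001, -0.078, 0.997, 0.0]
force: [-0.2, -0.1, -0.6]
finger_gap: -0.0004
grip_force: 0.0
```

```bash
python3 - <<'E'
from h import *
s=ctrl.read_state(); print(s['t'],s['ee_pos'],s['force'])
p=np.load('p.npy');H=p[:3];x=np.array([np.cos(p[3]),np.sin(p[3]),0])
d=np.array(s['ee_pos'])-H;print(-d@x,d[2])
E
```

```text
6.8167 [ 0.63330856 -0.15952743  0.17483051] [-0.17527014 -0.14583318 -0.62268289]
0.11211040050166203 0.032656790152735926
```

Request:
{"op": "jog_arm", "data": {
  "commands": [0,0,0,0.003,0,0.007,0,0,0,0,0.005,0,0.014,0,0,0,0,0.008,0,0.02,0,0,0,0,0.01,0,0.025,0,0,0,0,0.01,0,0.03,0,0,0,0,0.01,0,0.033,0,0,0,0,0.01,0,0.033,0,0,0,0,0.01,0,0.033,0]
}}

```text
t: 7.48
ee_pos: [0.6311, -0.16, 0.1665]
tool_rot: [0.0, -0.078, 0.997, 0.0]
force: [-2.6, 1.7, 8.7]
finger_gap: -0.0002
grip_force: 4.0
```

The push met a firm 8.7 N stop at the expected height, so the lid is seated. I'll lift clear and check.

Request:
{"op": "jog_arm", "data": {
  "commands": [0,0,0,0,0,-0.01,0,0,0,0,0,0,-0.04,0,0,0,0,0,0,-0.1,0,0,0,0,0,0,-0.16,0,0,0,0,0,0,-0.2,0,0,0,0,0,0,-0.2,0,0,0,0,0,0,-0.2,0]
}}

```text
t: 8.07
ee_pos: [0.631, -0.1601, 0.226]
tool_rot: [0.0, -0.078, 0.997, -0.0]
force: [-0.0, -0.2, -0.4]
finger_gap: -0.0001
grip_force: 0.0
```

```bash
python3 - <<'E'
from h import *
s=ctrl.read_state(); print(s['t'],s['ee_pos'],s['force'])
p=np.load('p.npy');H=p[:3];x=np.array([np.cos(p[3]),np.sin(p[3]),0])
K=H-.195*x+np.array([0,0,.01])
W=optics.read_camera("wrist"); print('keyproj',proj(W,K),proj(W,H-.122*x+[0,0,.022]))
for th in ("lid_spot_a","key_a_top"):
    print(th,[(np.round(d['centre'],1).tolist(),round(d['confidence'],2)) for d in finder.spot_point("wrist",th)][:4])
D=optics.read_camera("side"); print('side spot',[(d['centre'],d['confidence']) for d in finder.spot_point("side","lid_spot_a")][:4],proj(D,H-.122*x+[0,0,.022]))
a=cv2.resize(D['color'][140:270,220:380,::-1],(468,384),interpolation=2)
im=np.hstack([W['color'][:,:,::-1],a]);im=cv2.resize(im,(800,314));cv2.imwrite('pics/v4.png',im)
print(rel([K[0],K[1],.18],.153))
E
```

```text
8.0667 [ 0.63104052 -0.1601463   0.22601314] [-0.03527773 -0.23663953 -0.40406701]
keyproj [249.62976177  96.27233334] [249.51117024 198.48393669]
lid_spot_a [([246.5, 201.5], 0.69)]
key_a_top [([246.6, 94.0], 0.58)]
side spot [([287.2, 220.3], 0.63)] [288.69588315 221.32463637]
[0.001, -0.003, 0.006, 0.267, -0.014, 0.149]
```

View pics/v4.png

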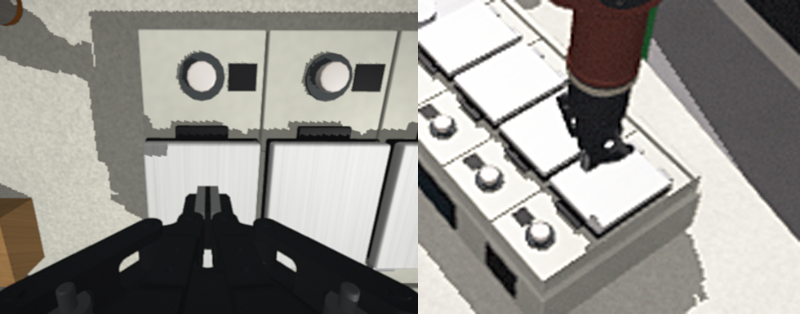

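The lid is level with its neighbours, so it is shut. The key is at about (247,93) in the wrist image, roughly 2 px from the prediction, and I'll include that correction.

Request:
{"op": "jog_arm", "data": {
  "commands": [0,0,0,0.06,0,0,0,0,0,0,0.13,-0.01,0,0,0,0,0,0.2,-0.018,0,0,0,0,0,0.25,-0.018,0,0,0,0,0,0.271,-0.018,0.03,0,0,0,0,0.271,-0.018,0.08,0,0,0,0,0.271,-0.018,0.12,0,0,0,0,0.271,-0.018,0.15,0,0,0,0,0.271,-0.018,0.17,0,0,0,0,0.271,-0.018,0.17,0,0,0,0,0.271,-0.018,0.17,0]
}}

```text
t: 9.23
ee_pos: [0.5515, -0.178, 0.1744]
tool_rot: [-0.0, -0.078, 0.997, -0.0]
force: [-0.2, 0.3, 0.4]
finger_gap: -0.0001
grip_force: 0.0
```

```bash
python3 - <<'E'
from h import *
s=ctrl.read_state(); print(s['t'],s['ee_pos'],s['force'])
W=optics.read_camera("wrist");D=optics.read_camera("side")
a=cv2.resize(D['color'][190:270,230:330,::-1],(480,384),interpolation=2)
cv2.imwrite('pics/v5.png',cv2.resize(np.hstack([W['color'][:,:,::-1],a]),(800,310)))
E
```

```text
9.2333 [ 0.55150139 -0.17796861  0.17444532] [-0.23329318  0.345888    0.37826481]
```

View pics/v5.png

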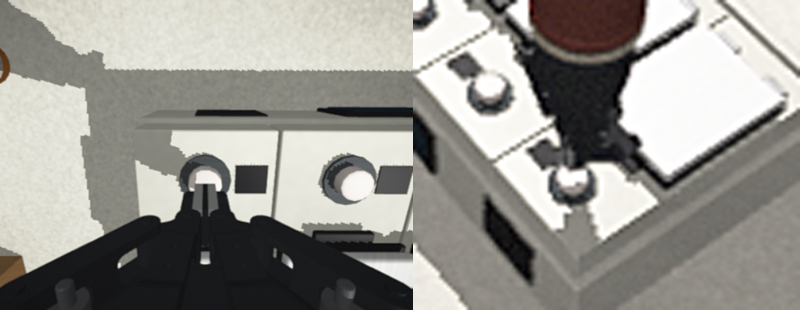

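The fingertip is centred over the key at about (205,178), just above it. Pressing in steps.

Request:
{"op": "jog_arm", "data": {
  "commands": [0,0,0,0,0,0.02,0,0,0,0,0,0,0.04,0,0,0,0,0,0,0.055,0,0,0,0,0,0,0.065,0,0,0,0,0,0,0.075,0,0,0,0,0,0,0.083,0,0,0,0,0,0,0.083,0,0,0,0,0,0,0.083,0]
}}

```text
t: 10.0
ee_pos: [0.5513, -0.1778, 0.1499]
tool_rot: [-0.0, -0.078, 0.997, 0.0]
force: [-3.4, 1.7, 5.6]
finger_gap: 0.0003
grip_force: 2.7
```

Request:
{"op": "jog_arm", "data": {
  "commands": [0,0,0,0,0,0.004,0,0,0,0,0,0,0.008,0,0,0,0,0,0,0.008,0,0,0,0,0,0,0.008,0]
}}

```text
t: 10.33
ee_pos: [0.5514, -0.1779, 0.149]
tool_rot: [0.0, -0.078, 0.997, 0.001]
force: [-9.2, 3.1, 17.6]
finger_gap: 0.0004
grip_force: 9.1
```

17.6 N with a sharp rise in stiffness means the key has bottomed. I'll release and withdraw.

Request:
{"op": "jog_arm", "data": {
  "commands": [0,0,0,0,0,-0.01,0,0,0,0,0,0,-0.03,0,0,0,0,0,0,-0.07,0,0,0,0,0,0,-0.15,0,0,0,0,0,0,-0.25,0,0,0,0,0,0,-0.37,0,0,0,0,0,0,-0.5,0,0,0,0,0,0,-0.6,0,0,0,0,0,0,-0.65,0,0,0,0,0,0,-0.65,0,0,0,0,0,0,-0.65,0]
}}

```text
t: 11.25
ee_pos: [0.5518, -0.1783, 0.3434]
tool_rot: [0.001, -0.078, 0.997, -0.0]
force: [-0.1, -0.1, -0.5]
finger_gap: -0.0
grip_force: 0.0
```

```bash
python3 - <<'E'
from h import *
s=ctrl.read_state(); print(s['t'],s['ee_pos'],s['force'],np.abs(s['qvel']).max())
S=optics.read_camera("scene");D=optics.read_camera("side")
a=cv2.resize(D['color'][110:290,200:360,::-1],(400,450),interpolation=2);b=cv2.resize(S['color'][110:290,160:320,::-1],(400,450),interpolation=2)
cv2.imwrite('pics/v6.png',np.hstack([a,b]))
E
```

```text
11.25 [ 0.55175432 -0.1782908   0.34343055] [-0.1211322  -0.06104399 -0.54270519] 0.04616958034579693
```

View pics/v6.png

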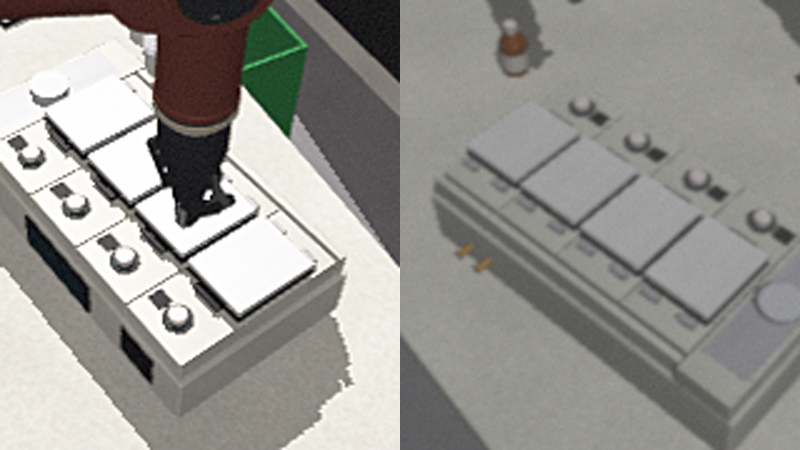

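All four lids are level, the alarm key is back up at about (177,318) in the left crop, and the gripper is clear. Handing in.

```bash
python3 -c "
from cell import ctrl
print(ctrl.job_done())"
```

```text
the job is handed in; nothing more can be done
None
```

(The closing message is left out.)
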